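# Load-test the disc lathe's foot springs and sort them

### The arm

A 6-joint arm with a two-finger parallel gripper is mounted at the origin on the work surface. World frame = base frame: x ahead of the robot, y to its left, z up, the work surface at z = 0. Lengths are in mm, angles in rad, forces in N, time in s.
With the tool pointing down it reaches from about 400 to 925 mm from the base axis. Payload 12.5 kg.
Tool frame: the origin (TCP) lies at the very end of the fingers, on their centre line; the grasp point (between the pads) lies 19 mm behind it; z points along the fingers, y is the line along which they close (so a half turn about z gives the same grasp; the last joint's range is limited). The gripper opens to 95 mm and grips with 3 to 60 N. Pads are 20 mm wide; open, the fingers measure 119 mm over their backs; the gripper's body (75 mm by 180 mm) begins 59 mm behind the grasp point.
Start: joints at [-1.36, 0.491, 1.559, -0, 1.092, -0.106], TCP at [194.728, -593.909, 214.661] pointing down, gripper open.
Joint ranges: [-3.1, 3.1], [-0.84, 2.19], [0.05, 2.79], [-1.13, 4.28], [0.06, 2.93], [-2.69, 2.69]. Speed limits (rad/s): [2.22, 2.22, 2.79, 3.14, 3.14, 3.14].

### API

Orientations are given as [roll, pitch, yaw] about the fixed x, y, z axes, in that order (R = Rz(yaw) Ry(pitch) Rx(roll)).
In Python, from cell import state, imaging, env, spot_in, mark_of gives the robot as it stands. The module is installed in compiled form; this text tells all that it offers.
- The arm moves only by the tool step_arm, never from a script. Its argument "increments" is a list of rows, each an object with "slide": the shift along the tool's x, y, z in m, a list of three; "roll": the turn about the tool's z in rad. A call has 1 to 5 rows; each row is the pose to reach, as a shift and turn from the pose commanded when the call began, along the tool's axes at that moment; what a row does not reach only later rows make up. A row lasts 1/8 s, in which the tool goes at most 62.5 mm and 10.7 degrees, less where a joint would pass 70% of its speed; a pose out of reach is approached as far as the arm can. A call with a gripper value outside its range is refused whole. "fingers" is the opening, from 0 (shut) to 1 (fully open), set as the call begins (left out, the last holds). The fingers move at their own pace and stop on an object; the grip force is fixed at half the most. Time passes only in rows, so rows that repeat a pose let the fingers close. It gives the time, the measured TCP pose, the force, the opening and the grip force at its end, in the units of the state.
- state(): the state, without advancing time (a new reading comes with each control period).
- imaging.read_camera(name): name is "scene" or "top"; returns a dict with "color" (420x560x3 uint8, red, green, blue), "z_map" (420x560 float32, mm along the optical axis (not along the pixel's ray), 0 where there is no reading), "intrinsics" (3x3 intrinsics, pixels), "camera_from_world" (4x4, takes a point from world to camera coordinates). Camera axes: x right, y up, looking along -z (the intrinsics and any distortion apply to the point x, -y, -z); pixel columns grow to the right and rows downward; lengths in mm; the calibration is good to about 2 mm. A picture is of the moment at which its call begins.
- env.job_done(): hands the job in; it is judged then, once.
Trained networks look in the newest picture that a camera, given by its name, has taken for a name from the list of things; names that differ only in an ending like _2 or _b are one class to them, and where a whole thing is asked for, a point or a joint stands for the part that bears it (a point fixed in the world has none). Each returns a list of dicts, best first, with "confidence" (0 to 1); they miss things now and then, are a little off and sometimes report something else, mostly with a low value. They report only what shows in the picture. A call takes as long as a camera call. They do not tell look-alikes from the thing itself.
- spot_in(camera, target): "bbox" ([left, top, right, bottom] in pixels, round what is visible of it).
- mark_of(camera, target): "uv" ([column, row] in pixels: a listed point, or the origin of a listed thing).
The state is a dict: "t": time; "joints": joint angles; "qvel": joint speeds; "tau": joint torques, N m; "eef_pos": TCP position; "tcp_rot": TCP orientation; "ft_force": force on the tool from outside, world axes, zero at the start; "moment": the same for the moment, N m; "opening": opening from 0.0 (shut) to 1.0 (fully open); "grip_force": force on a finger pad.
Only numpy, scipy, OpenCV 4.12 (cv2) and the standard library are available. Lean on these libraries where they do the work, as an engineer would, in place of code of your own. Each camera call takes 0.05 s, during which the arm holds its last target. There are 200 camera calls.

### The job

One of the two look-alike lathe-foot springs has gone tired. Stand either spring in the recess of the tester plate, let go of it, press straight down on its brass cap with 15 N (2 N either way, never more than 20 N) and hold that for a second while you compare the top of the cap with the red mark: a sound spring stays above the mark, a tired one sinks below it. Then gently stand the sound spring in the green dish and the tired one in the red dish, and leave the other things alone.

Things in the scene. Friction and masses are not known exactly. Their poses are not given: they have to be found in the camera images.
- spring_1: one of two look-alike steel coil springs standing upright, 90 mm high when free. Round dark foot 36 mm across (underside chamfered to 30 mm), coils 31 mm across, round brass end cap on top 34 mm across and 16 mm high. About 0.1 kg. Origin: centre of the foot's underside; z runs up the spring. Which of the two is the sound one can only be found by loading
- spring_1_grip (a point): centre of that spring's brass cap, 82 mm above the underside of its foot when free, 8 mm below the cap's flat top; sinks with the cap. Grip the spring here across the cap, from above at any yaw; lifted by its cap it stays at full length
- spring_1_cap (a joint): how far that spring is compressed, in m: 0 when free, 0.036 when solid. A sound spring gives about 1 mm per N, a tired one about 1.7 mm per N; standing unloaded it settles under the cap's own weight by a hair (sound under 0.5 mm, tired a little more), too little to see
- spring_2: one of two look-alike steel coil springs standing upright, 90 mm high when free. Round dark foot 36 mm across (underside chamfered to 30 mm), coils 31 mm across, round brass end cap on top 34 mm across and 16 mm high. About 0.1 kg. Origin: centre of the foot's underside; z runs up the spring. Which of the two is the sound one can only be found by loading
- spring_2_grip (a point): centre of that spring's brass cap, 82 mm above the underside of its foot when free, 8 mm below the cap's flat top; sinks with the cap. Grip the spring here across the cap, from above at any yaw; lifted by its cap it stays at full length
- spring_2_cap (a joint): how far that spring is compressed, in m: 0 when free, 0.036 when solid. A sound spring gives about 1 mm per N, a tired one about 1.7 mm per N; standing unloaded it settles under the cap's own weight by a hair (sound under 0.5 mm, tired a little more), too little to see
- seat (a point): spring tester: aluminium base plate 110 x 200 mm, its top 16 mm above the table, fixed, with a steel seat ring 52 mm across on it. This point: centre of the floor of the seat's round recess (40 mm across, 8 mm deep; floor 20 mm above the table) in which a spring's foot stands; z up. The grey scale column (18 x 12 mm, top 132 mm above the table) stands 86 mm from here along this point's +y
- mark (a point): inner tip of the red reference mark on the tester's scale column, 61 mm from the seat's axis along the seat's +y, at half the height of its 3 mm thick red blade: 70.7 mm above the seat floor, 19.3 mm below the cap top of a free seated spring. Under 15 N a sound seated spring's cap top stays at least 2 mm above this height (about 4 mm) and a tired one's sinks at least 2 mm below it (about 6 mm)
- green_dish: green round dish for the sound spring, fixed: 80 mm across the rim, 16 mm high, flat inner floor about 68 mm across, 5 mm above the table. Origin: centre of its underside
- red_dish: red round dish for the tired spring, fixed: 80 mm across the rim, 16 mm high, flat inner floor about 68 mm across, 5 mm above the table. Origin: centre of its underside
- screwdriver: bystander: a screwdriver lying lengthwise beside the outer row; leave alone
- brush: bystander: a brush lying lengthwise beside the outer row; leave alone
- oil_bottle: bystander: small white bottle with a red cap, 90 mm high; leave alone. Origin on its underside
- record_weight: bystander: dark steel record weight, 70 mm wide, 45 mm high; leave alone. Origin on its underside
- mug: bystander: blue mug, 76 mm wide, 85 mm high; leave alone. Origin on its underside
- stylus_box: bystander: orange box 60 x 45 x 28 mm; leave alone. Origin on its underside
- tape_spool: bystander: grey spool, 60 mm wide, 20 mm high; leave alone. Origin on its underside
Not all that is in view belongs to the job. What is shaped like the spring_1 but turquoise is not meant. What is shaped like the spring_2 but turquoise is not meant.

How it is judged:
By the outcome, as a careful person would: the job done as asked, in the order asked, and still so for the second after the job is handed in, with the robot touching nothing.
It also fails if it takes over 72 s, if anything falls off the work surface, if the arm or the gripper's body presses on something with over 40 N, if the wrist force passes 120 N, or if a joint passes its speed limit or range.

## Working session

There is one attempt and no reset: what is moved stays moved. The work goes in short steps, Python scripts to look and compute and a tool call to move; the robot and the scene stay as the last step left them, time stands still between calls to the robot, and variables do not carry over. Pictures are saved under pics/ and viewed, at most 10 in all, crops included, and the job is handed in when it is done.

Besides the shell and the picture viewer there is one more tool, called by a JSON object that holds its "fn" and its "kwargs". step_arm: Moves the arm, as the interface text tells. Its arguments: {"type":"object","properties":{"increments":{"type":"array"},"fingers":{"type":"number"}},"required":["increments"]}

```bash
mkdir -p pics
cat > h.py <<'E'
from cell import state, imaging, env, spot_in, mark_of
import numpy as np, cv2
def world(c,u,v,z=None,h=None):
    """pixel -> world; z depth along axis, or h = known world height"""
    K=c["intrinsics"];T=np.linalg.inv(c["camera_from_world"])
    d=np.array([(u-K[0,2])/K[0,0],-(v-K[1,2])/K[1,1],-1.0])
    o=T[:3,3];r=T[:3,:3]@d
    s=z if z is not None else (h-o[2])/r[2]
    return o+s*r
def cloud(c):
    K=c["intrinsics"];T=np.linalg.inv(c["camera_from_world"]);z=c["z_map"]
    v,u=np.mgrid[:z.shape[0],:z.shape[1]]
    P=np.stack([(u-K[0,2])/K[0,0]*z,-(v-K[1,2])/K[1,1]*z,-z],-1)
    return P@T[:3,:3].T+T[:3,3]
def proj(c,p):
    q=c["camera_from_world"]@np.append(p,1);K=c["intrinsics"]
    return K[0,0]*q[0]/-q[2]+K[0,2], K[1,1]*-q[1]/-q[2]+K[1,2]
E
python3 - <<'E'
from h import *
ims=[]
for n in("scene","top"):
    c=imaging.read_camera(n);cv2.imwrite(f"pics/{n}0.png",c["color"][:,:,::-1])
    np.set_printoptions(precision=1,suppress=True)
    T=np.linalg.inv(c["camera_from_world"]);print(n,T[:3,3],T[:3,2],c["intrinsics"][0,0])
    P=cloud(c)
    for t,h in(("spring_1_grip",82),("seat",20),("mark",90.7),("green_dish",0),("red_dish",0)):
        for m in mark_of(n,t)[:4]:
            u,v=m["uv"];print(t,round(m["confidence"],2),np.array(m["uv"]),world(c,u,v,h=h),P[int(v),int(u)])
print(state())
E
```

```text
scene [1369.7 -464.4  811.3] [ 0.7 -0.4  0.6] 435.3802558592134
spring_1_grip 0.7 [172.1 251. ] [ 603.5 -310.3   82. ] [ 612.3 -312.3   90.5]
spring_1_grip 0.59 [188.5 230.9] [ 558.1 -250.4   82. ] [ 562.6 -252.4   89.4]
seat 0.58 [281.4 212.2] [557.6  20.7  20. ] [555.3  20.8  19.1]
mark 0.59 [305.8 189.2] [582.5  85.6  90.7] [478.3 155.3  -2.7]
green_dish 0.81 [325.5 177.4] [465.4 243.2   0. ] [467.8 239.2   4.5]
red_dish 0.79 [344.5 194.7] [570.1 238.   -0. ] [570.1 235.7   3.7]
top [ 296.8   35.8 1488.8] [-0.2  0.   1. ] 447.61064167963167
spring_1_grip 0.68 [359.4 203.1] [ 563.4 -229.3   82. ] [ 562.9 -227.1   86.7]
spring_1_grip 0.46 [387.1 189.1] [ 608.2 -320.9   82. ] [ 606.9 -318.8   89. ]
spring_1_grip 0.34 [259.4 175.7] [658.2  90.5  82. ] [667.9  92.9  53.5]
seat 0.88 [274.6 206.8] [566.5  42.9  20. ] [569.4  44.8  19.4]
mark 0.73 [255.  199.9] [576.7 104.6  90.7] [579.7 104.6  90.3]
green_dish 0.94 [214.5 241.2] [456.5 244.5   0. ] [457.4 246.5  -2.2]
red_dish 0.79 [214.3 207.9] [569.2 246.6   0. ] [572.  247.4   1.7]
red_dish 0.47 [412.8 177.6] [ 665.5 -432.4    0. ] [ 663.4 -424.5   17. ]
red_dish 0.42 [142.7 198.9] [603.6 489.    0. ] [605.7 490.1   4.7]
{'t': 0.6, 'joints': array([-1.4,  0.5,  1.6,  0. ,  1.1, -0.1]), 'qvel': array([ 0., -0., -0.,  0.,  0.,  0.]), 'tau': array([  0. , -61.2, -25.8,   0.1,   0. ,   0. ]), 'eef_pos': array([ 194.7, -593.9,  214.7]), 'tcp_rot': array([ 3.1, -0. ,  0.3]), 'ft_force': array([0.4, 0.7, 0.1]), 'moment': array([ 0. , -0.1, -0. ]), 'grip_force': 0.0, 'opening': 0.9991770311972329}
```

View pics/scene0.png

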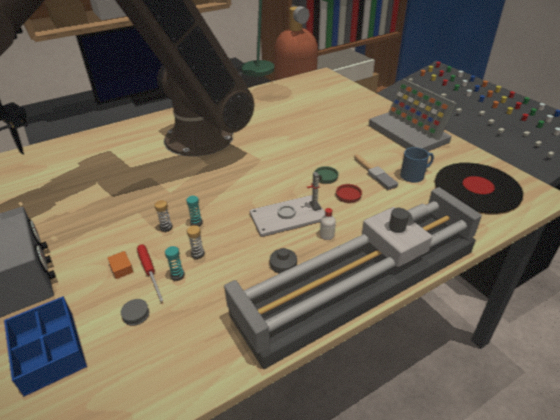

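View pics/top0.png

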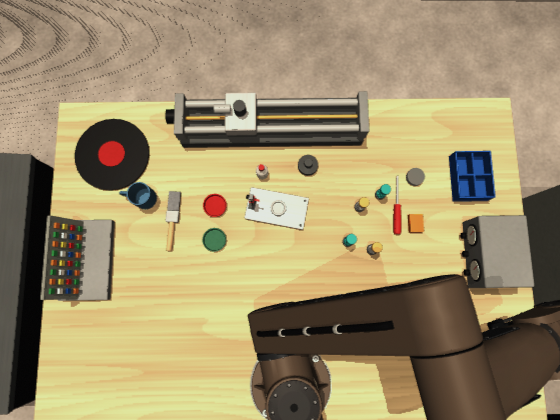

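The scene view shows brass springs at (162,207) and (195,235), with turquoise look-alikes at (194,203) and (175,255). In the top view the brass ones are at about (362,204) and (375,247). The seat ring is at top (278,208), green dish at (214,240) and red dish at (215,205).

Run:
```python
from h import *
np.set_printoptions(precision=1,suppress=True)
def blob(m,near,rad=25):
    n,l,s,ce=cv2.connectedComponentsWithStats(m.astype(np.uint8),connectivity=8)
    return [(l==i) for i in range(1,n) if s[i,4]>12 and np.hypot(*(ce[i]-near))<rad]
cfg={"scene":dict(A=(162,207),B=(195,233),ta=(194,203),tb=(175,255),g=(326,175),r=(348,193)),"top":dict(A=(375,247),B=(362,204),ta=(350,240),tb=(384,190),g=(214,240),r=(215,205))}
for n in cfg:
    c=imaging.read_camera(n);P=cloud(c);hsv=cv2.cvtColor(c["color"],cv2.COLOR_RGB2HSV);H,S,V=[hsv[...,i].astype(int) for i in range(3)]
    for k,p in cfg[n].items():
        yy,xx=np.mgrid[:420,:560];near=np.hypot(xx-p[0],yy-p[1])<(20 if k in"gr" else 13)
        if k in "gr":
            m=near&(S>110)&((abs(H-70)<30) if k=="g" else ((H<8)|(H>172)))
            pts=np.argwhere(m)[:,::-1]; e=cv2.fitEllipse(cv2.convexHull(pts.astype(np.int32)))
            print(n,k,m.sum(),"ellipse",np.array(e[0]),np.array(e[1]),world(c,*e[0],h=14))
        else:
            m=near&(P[...,2]>80)&(P[...,2]<97)
            q=P[m];u=np.argwhere(m)[:,::-1].mean(0)
            print(n,k,m.sum(),np.array(u),"med",np.median(q,0),"mid",(q.min(0)+q.max(0))/2,"ray@90",world(c,*u,h=90),"hsv",hsv[m].mean(0))
    # seat ring / plate
    u,v=(278,208) if n=="top" else (287,212)
    cr=c["color"][v-32:v+33,u-45:u+46];cv2.imwrite(f"pics/seat_{n}.png",cv2.resize(cr[:,:,::-1],None,fx=4,fy=4,interpolation=cv2.INTER_CUBIC))
a=np.zeros((520,364,3),np.uint8);a=np.vstack([cv2.imread(f"pics/seat_{n}.png") for n in cfg]);cv2.imwrite("pics/seat.png",a);print(a.shape)
```

```text
scene A 106 [160.  204.7] med [ 425.3 -276.6   87.7] mid [ 421.6 -276.5   86.1] ray@90 [ 429.  -277.5   90. ] hsv [ 17.7 132.  154.5]
scene B 123 [192.6 230.6] med [ 570.5 -243.6   88.3] mid [ 566.2 -242.    86.4] ray@90 [ 571.6 -243.7   90. ] hsv [ 18.1 130.6 161.3]
scene ta 99 [191.5 200. ] med [ 453.6 -198.7   88.3] mid [ 448.3 -197.1   86.4] ray@90 [ 455.5 -198.9   90. ] hsv [ 79.4 110.3 124.1]
scene tb 150 [171.1 251.9] med [ 612.  -314.5   89. ] mid [ 608.5 -314.1   86.3] ray@90 [ 613.4 -314.9   90. ] hsv [ 79.8 112.4 125. ]Traceback (most recent call last):
  File "<stdin>", line 13, in <module>
cv2.error: OpenCV(4.12.0) /io/opencv/modules/imgproc/src/shapedescr.cpp:356: error: (-215:Assertion failed) n >= 0 && (depth == CV_32F || depth == CV_32S) in function 'fitEllipseNoDirect'
```

```bash
cat > m.py <<'E'
from h import *
np.set_printoptions(precision=1,suppress=True)
cfg={"scene":dict(A=(162,207),B=(195,233),ta=(194,203),tb=(175,255),g=(326,175),r=(348,193)),"top":dict(A=(375,247),B=(362,204),ta=(350,240),tb=(384,190),g=(214,240),r=(215,205))}
for n in cfg:
    c=imaging.read_camera(n);P=cloud(c);hsv=cv2.cvtColor(c["color"],cv2.COLOR_RGB2HSV);H,S,V=[hsv[...,i].astype(int) for i in range(3)]
    R,G,B=[c["color"][...,i].astype(int) for i in range(3)]
    for k,p in cfg[n].items():
        yy,xx=np.mgrid[:420,:560];near=np.hypot(xx-p[0],yy-p[1])<(20 if k in"gr" else 13)
        if k in "gr":
            m=near&((G>R+8) if k=="g" else ((R>2*G)&(R>2*B)))
            e=cv2.fitEllipse(cv2.convexHull(np.argwhere(m)[:,::-1].astype(np.int32)))
            print(n,k,m.sum(),"ellipse",np.array(e[0]),np.array(e[1]),world(c,*e[0],h=14))
        else:
            m=near&(P[...,2]>80)&(P[...,2]<97)
            q=P[m];u=np.argwhere(m)[:,::-1].mean(0)
            print(n,k,m.sum(),np.array(u),"med",np.median(q,0),"mid",(q.min(0)+q.max(0))/2,"hsv",hsv[m].mean(0))
    u,v=(278,208) if n=="top" else (287,212)
    cr=c["color"][v-32:v+33,u-45:u+46];cv2.imwrite(f"pics/seat_{n}.png",cv2.resize(cr[:,:,::-1],None,fx=4,fy=4,interpolation=cv2.INTER_CUBIC))
cv2.imwrite("pics/seat.png",np.vstack([cv2.imread(f"pics/seat_{n}.png") for n in cfg]))
E
python3 m.py
```

```text
scene A 105 [160.  204.7] med [ 425.8 -276.5   87.6] mid [ 422.5 -276.6   85.7] hsv [ 17.7 132.4 155. ]
scene B 123 [192.7 230.8] med [ 570.3 -243.1   88.3] mid [ 568.  -241.6   86. ] hsv [ 18.2 129.7 159.5]
scene ta 102 [191.6 200.1] med [ 454.3 -197.7   88.7] mid [ 451.4 -197.2   86. ] hsv [ 79.1 109.6 123.4]
scene tb 145 [171.2 251.7] med [ 611.4 -314.3   88.9] mid [ 608.  -313.2   86.6] hsv [ 80.8 114.  125.5]
scene g 212 ellipse [325.9 173.8] [14.8 22.4] [465.5 243.7  14. ]
scene r 281 ellipse [348.5 192.4] [15.4 24.2] [581.5 243.   14. ]
top A 95 [376.9 247.1] med [ 421.3 -275.8   89.5] mid [ 421.4 -276.4   89.4] hsv [ 20.9 152.9 205.5]
top B 94 [363.8 202.1] med [ 564.8 -242.2   89.3] mid [ 565.7 -243.    89.1] hsv [ 22.4 148.  203.4]
top ta 90 [351.4 238.8] med [ 447.9 -196.5   89.6] mid [ 448.  -196.7   89.6] hsv [ 80.9 154.4 179.2]
top tb 92 [385.2 189.1] med [ 606.9 -313.5   89. ] mid [ 607.4 -313.4   88.6] hsv [ 81.2 160.6 164.9]
top g 450 ellipse [213.8 239.2] [23.3 23.9] [461.7 245.   14. ]
top r 427 ellipse [214.3 204.9] [22.9 23.1] [576.8 244.6  14. ]
```

View pics/seat.png

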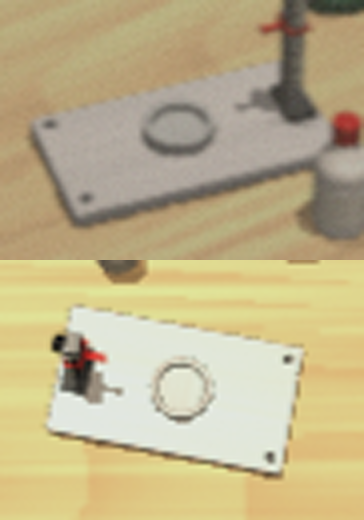

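```bash
cat > go.py <<'E'
import sys
from h import *
from scipy.spatial.transform import Rotation as Ro
# go.py x y z yaw : slide (mm->m) and roll from current pose to target TCP
def rel(p,yaw=None):
    s=state();r=Ro.from_euler("xyz",s["tcp_rot"]);d=r.inv().apply(np.array(p)-s["eef_pos"])/1000
    y=s["tcp_rot"][2];print("t",round(s["t"],2),"at",s["eef_pos"].round(1),s["tcp_rot"].round(4),"F",s["ft_force"].round(2),"open",round(s["opening"],3),"grip",round(s["grip_force"],1))
    print("slide",d.round(4),"roll",None if yaw is None else round(y-yaw,4))
if __name__=="__main__":
    a=[float(v) for v in sys.argv[1:]];rel(a[:3],a[3] if len(a)>3 else None)
E
python3 - <<'E'
from h import *
np.set_printoptions(precision=1,suppress=True)
for n,(u,v) in {"scene":(286.1,211.9),"top":(278.1,208.1)}.items():
    c=imaging.read_camera(n);print(n,"ring@28",world(c,u,v,h=28))
    P=cloud(c);q=P.reshape(-1,3);q=q[np.hypot(q[:,0]-567,q[:,1]-35)<45]
    q1=q[(q[:,2]>24)&(q[:,2]<34)];print(len(q1),"mid",(q1.min(0)+q1.max(0))/2,q1.mean(0))
    q=P.reshape(-1,3);q=q[np.hypot(q[:,0]-567,q[:,1]-35)<140]
    col=q[(q[:,2]>120)&(q[:,2]<136)];print("col top",len(col),col.mean(0) if len(col) else 0)
    pl=P[...,2];m=(np.hypot(P[...,0]-567,P[...,1]-35)<135)&(pl>9)&(pl<40)
    r=cv2.minAreaRect(P[m][:,:2].astype(np.float32));print("plate",r)
E
python3 go.py 565 -242.5 214.7 1.39
```

```text
scene ring@28 [571.9  27.6  28. ]
83 mid [564.5  31.5  27.1] [564.8  30.8  26.9]
col top 38 [583.5 114.4 127.8]
plate ((597.1388549804688, 30.057029724121094), (200.6478271484375, 180.59539794921875), 78.11283111572266)
top ring@28 [560.5  31.3  28. ]
85 mid [573.3  29.9  28.6] [564.1  32.7  27.8]
col top 37 [579.6 118.2 128.3]
plate ((584.5625, 37.74713897705078), (230.62547302246094, 189.98712158203125), 80.4409408569336)
t 0.85 at [ 194.7 -593.9  214.7] [3.1415 0.     0.3168] F [ 0.51 -0.13  0.1 ] open 0.999 grip 0.0
slide [ 0.4613 -0.2186 -0.    ] roll -1.0732
```

{"fn": "step_arm", "kwargs": {"increments": [{"slide": [0.05,-0.024,0],"roll": -0.12},{"slide": [0.1,-0.048,0],"roll": -0.27},{"slide": [0.155,-0.073,0],"roll": -0.43},{"slide": [0.21,-0.099,0],"roll": -0.6},{"slide": [0.26,-0.123,0],"roll": -0.77}], "fingers": 0.8}}

```text
t: 1.48
eef_pos: [404.8, -394.5, 214.9]
tcp_rot: [3.141, 0.0, 1.093]
ft_force: [0.4, -1.1, -0.2]
opening: 0.801
grip_force: 0.0
```

```bash
python3 go.py 565 -242.5 214.7 1.39
```

```text
t 1.48 at [ 404.8 -394.5  214.9] [3.1411e+00 2.0000e-04 1.0926e+00] F [ 0.45 -1.1  -0.19] open 0.801 grip 0.0
slide [2.087e-01 7.230e-02 1.000e-04] roll -0.2974
```

{"fn": "step_arm", "kwargs": {"increments": [{"slide": [0.052,0.018,0],"roll": -0.08},{"slide": [0.104,0.036,0],"roll": -0.16},{"slide": [0.157,0.054,0],"roll": -0.23},{"slide": [0.21,0.072,0],"roll": -0.303},{"slide": [0.21,0.072,0.03],"roll": -0.303}]}}

```text
t: 2.1
eef_pos: [568.0, -241.3, 185.8]
tcp_rot: [3.137, 0.001, 1.395]
ft_force: [-0.6, -0.4, -0.9]
opening: 0.8
grip_force: 0.0
```

```bash
python3 go.py 565 -242.5 63 1.39
```

```text
t 2.1 at [ 568.  -241.3  185.8] [3.1372e+00 1.2000e-03 1.3949e+00] F [-0.58 -0.4  -0.88] open 0.8 grip 0.0
slide [-0.0015 -0.0033  0.1228] roll 0.0049
```

{"fn": "step_arm", "kwargs": {"increments": [{"slide": [-0.001,-0.002,0.05]},{"slide": [-0.001,-0.002,0.1]},{"slide": [-0.001,-0.002,0.121]},{"slide": [-0.001,-0.002,0.121]}]}}

```text
invalid input at $.increments[0]: expected keys slide, roll
```

```bash
python3 - <<'E'
from h import *
c=imaging.read_camera("scene");cr=c["color"][170:270,120:260];cv2.imwrite("pics/g1.png",cv2.resize(cr[:,:,::-1],None,fx=4,fy=4))
E
python3 go.py 565 -242.5 63 1.39
```

```text
t 2.15 at [ 565.  -241.5  180.8] [-3.1385e+00 -1.0000e-03  1.3930e+00] F [-1.21 -0.03 -3.78] open 0.8 grip 0.0
slide [-0.0012  0.0005  0.1177] roll 0.003
```

View pics/g1.png

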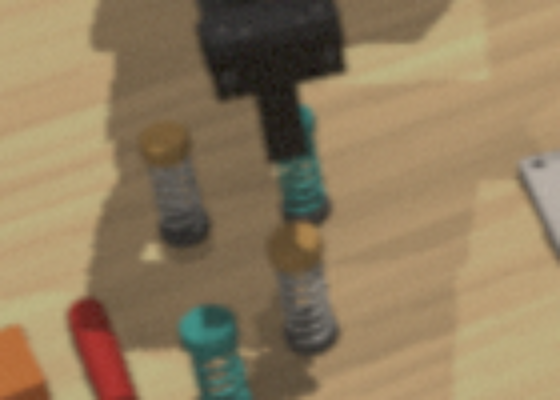

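The picture shows the gripper still hovering above spring B (crop (295,245)); the move was refused because roll is required. Descending now.

{"fn": "step_arm", "kwargs": {"increments": [{"slide": [-0.001,0,0.05],"roll": 0},{"slide": [-0.001,0,0.1],"roll": 0},{"slide": [-0.001,0,0.121],"roll": 0},{"slide": [-0.001,0,0.121],"roll": 0}]}}

```text
t: 2.65
eef_pos: [563.9, -244.8, 62.6]
tcp_rot: [-3.139, -0.001, 1.389]
ft_force: [0.7, 0.8, 0.9]
opening: 0.803
grip_force: 0.0
```

{"fn": "step_arm", "kwargs": {"increments": [{"slide": [0,0,0],"roll": 0},{"slide": [0,0,0],"roll": 0},{"slide": [0,0,0],"roll": 0},{"slide": [0,0,0],"roll": 0}], "fingers": 0.3}}

```text
t: 3.15
eef_pos: [564.8, -244.7, 64.1]
tcp_rot: [3.141, 0.0, 1.39]
ft_force: [-0.6, 0.4, -0.1]
opening: 0.437
grip_force: 0.0
```

{"fn": "step_arm", "kwargs": {"increments": [{"slide": [0,0,0],"roll": 0},{"slide": [0,0,0],"roll": 0},{"slide": [0,0,0],"roll": 0}], "fingers": 0}}

```text
t: 3.52
eef_pos: [564.7, -244.7, 63.6]
tcp_rot: [-3.142, 0.0, 1.39]
ft_force: [-0.6, -0.1, -0.4]
opening: 0.35
grip_force: 30.0
```

```bash
python3 go.py 565 32 214
```

```text
t 3.52 at [ 564.7 -244.7   63.6] [-3.1415e+00  1.0000e-04  1.3898e+00] F [-0.64 -0.08 -0.42] open 0.35 grip 30.0
slide [ 0.2722 -0.0495 -0.1504] roll None
```

{"fn": "step_arm", "kwargs": {"increments": [{"slide": [0,0,-0.03],"roll": 0},{"slide": [0.01,-0.002,-0.07],"roll": 0},{"slide": [0.05,-0.009,-0.09],"roll": 0},{"slide": [0.1,-0.018,-0.09],"roll": 0},{"slide": [0.15,-0.027,-0.09],"roll": 0}]}}

```text
t: 4.15
eef_pos: [565.0, -90.9, 153.9]
tcp_rot: [3.141, 0.0, 1.389]
ft_force: [0.7, -0.4, -0.7]
opening: 0.348
grip_force: 30.0
```

{"fn": "step_arm", "kwargs": {"increments": [{"slide": [0.05,-0.009,0],"roll": 0},{"slide": [0.09,-0.016,0.01],"roll": 0},{"slide": [0.122,-0.022,0.025],"roll": 0},{"slide": [0.122,-0.022,0.025],"roll": 0},{"slide": [0.122,-0.022,0.025],"roll": 0}]}}

```text
t: 4.78
eef_pos: [565.7, 31.4, 128.7]
tcp_rot: [3.141, 0.0, 1.39]
ft_force: [-0.2, -0.2, -1.1]
opening: 0.347
grip_force: 30.0
```

Run:
```python
from h import *
np.set_printoptions(precision=1,suppress=True)
s=state();print(s["eef_pos"],s["ft_force"])
out=[]
for n in("scene","top"):
    c=imaging.read_camera(n);P=cloud(c)
    # spring body points
    e=s["eef_pos"]; m=(np.hypot(P[...,0]-e[0],P[...,1]-e[1])<26)&(P[...,2]>e[2]-63-2)&(P[...,2]<e[2]-15)
    q=P[m];print(n,len(q),q.mean(0) if len(q) else 0, q.min(0) if len(q) else 0,q.max(0) if len(q) else 0)
    u,v=proj(c,(565,32,60));u=int(u);v=int(v)
    out.append(cv2.resize(c["color"][v-35:v+35,u-45:u+45,::-1],None,fx=4,fy=4,interpolation=cv2.INTER_CUBIC))
    print(u,v,"axis proj",proj(c,(e[0],e[1],e[2]-63)),"seat",proj(c,(565,32,28)))
cv2.imwrite("pics/hov.png",np.vstack(out))
```

```text
[565.7  31.4 128.7] [-0.2 -0.2 -1.1]
scene 170 [572.2  31.1  84.8] [546.   16.4  64.2] [585.9  51.  112.9]
286 201 axis proj (np.float64(285.940498043598), np.float64(199.74130301982416)) seat (np.float64(286.12552459918857), np.float64(210.04818063425304))
top 0 0 0 0
277 204 axis proj (np.float64(278.0570997658053), np.float64(204.4607567675068)) seat (np.float64(277.8624222040198), np.float64(206.7751971952546))
```

View pics/hov.png

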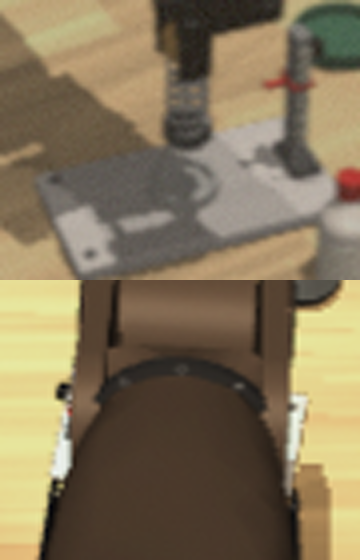

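The spring hangs over the seat ring, with the foot at crop (188,138) and the ring at (186,182). Lowering slowly while watching the force.

{"fn": "step_arm", "kwargs": {"increments": [{"slide": [-0.0015,0,0.02],"roll": 0},{"slide": [-0.0015,0,0.033],"roll": 0},{"slide": [-0.0015,0,0.036],"roll": 0},{"slide": [-0.0015,0,0.038],"roll": 0},{"slide": [-0.0015,0,0.039],"roll": 0}]}}

```text
t: 5.5
eef_pos: [565.4, 30.2, 90.0]
tcp_rot: [3.141, 0.0, 1.39]
ft_force: [-0.2, 0.7, 0.2]
opening: 0.346
grip_force: 30.0
```

{"fn": "step_arm", "kwargs": {"increments": [{"slide": [0,0,0.001],"roll": 0},{"slide": [0,0,0.002],"roll": 0},{"slide": [0,0,0.003],"roll": 0}]}}

```text
t: 5.88
eef_pos: [565.2, 30.3, 86.8]
tcp_rot: [3.141, 0.0, 1.39]
ft_force: [-1.7, -0.6, 3.4]
opening: 0.347
grip_force: 30.0
```

{"fn": "step_arm", "kwargs": {"increments": [{"slide": [0,-0.001,0],"roll": 0},{"slide": [0,-0.001,0.001],"roll": 0}]}}

```text
t: 6.12
eef_pos: [564.2, 30.4, 85.7]
tcp_rot: [3.142, 0.0, 1.39]
ft_force: [-1.8, -0.0, 2.9]
opening: 0.346
grip_force: 30.0
```

Run:
```python
from h import *
s=state();print(s["eef_pos"],s["ft_force"],s["moment"])
c=imaging.read_camera("scene");print(state()["ft_force"])
cr=c["color"][170:240,240:330];cv2.imwrite("pics/in1.png",cv2.resize(cr[:,:,::-1],None,fx=6,fy=6,interpolation=cv2.INTER_CUBIC))
```

```text
[564.16423069  30.44642687  85.66120457] [-1.78725687 -0.00800599  2.86636407] [-0.08619754  0.18235811  0.0412918 ]
[-0.87460792  0.01048349  2.21076549]
```

View pics/in1.png

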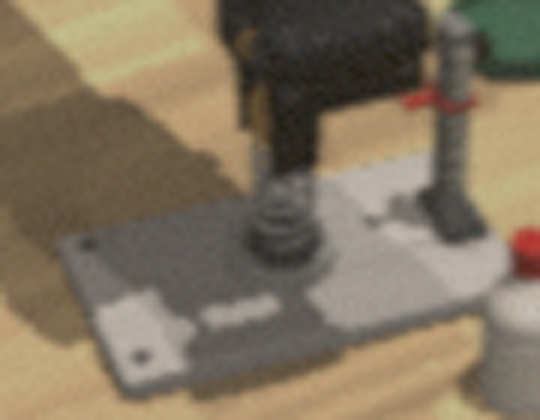

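{"fn": "step_arm", "kwargs": {"increments": [{"slide": [0.001,-0.001,0.0005],"roll": 0},{"slide": [0.001,-0.001,0.001],"roll": 0},{"slide": [0.001,-0.001,0.0015],"roll": 0}]}}

```text
t: 6.55
eef_pos: [563.3, 31.6, 84.0]
tcp_rot: [-3.141, 0.0, 1.39]
ft_force: [-1.2, -0.5, -0.2]
opening: 0.347
grip_force: 30.0
```

{"fn": "step_arm", "kwargs": {"increments": [{"slide": [0,0,0.0005],"roll": 0},{"slide": [0,0,0.0005],"roll": 0}]}}

```text
t: 6.8
eef_pos: [563.4, 31.6, 83.6]
tcp_rot: [-3.141, 0.0, 1.39]
ft_force: [-0.9, -0.7, 0.9]
opening: 0.348
grip_force: 30.0
```

{"fn": "step_arm", "kwargs": {"increments": [{"slide": [0,0,0.0005],"roll": 0},{"slide": [0,0,0.001],"roll": 0}]}}

```text
t: 7.05
eef_pos: [563.4, 31.6, 82.6]
tcp_rot: [-3.142, 0.0, 1.39]
ft_force: [-1.4, -0.8, 2.1]
opening: 0.347
grip_force: 30.0
```

{"fn": "step_arm", "kwargs": {"increments": [{"slide": [0,0,-0.001],"roll": 0},{"slide": [0,0,-0.001],"roll": 0},{"slide": [0,0,-0.001],"roll": 0},{"slide": [0,0,-0.001],"roll": 0}], "fingers": 0.65}}

```text
t: 7.55
eef_pos: [563.5, 31.6, 83.6]
tcp_rot: [3.141, 0.0, 1.39]
ft_force: [0.4, -0.5, -0.0]
opening: 0.64
grip_force: 0.0
```

{"fn": "step_arm", "kwargs": {"increments": [{"slide": [0,0,-0.02],"roll": 0},{"slide": [0,0,-0.05],"roll": 0},{"slide": [0,0,-0.06],"roll": 0}]}}

```text
t: 7.92
eef_pos: [564.0, 31.6, 145.0]
tcp_rot: [3.139, -0.0, 1.39]
ft_force: [0.9, 0.3, 0.1]
opening: 0.647
grip_force: 0.0
```

{"fn": "step_arm", "kwargs": {"increments": [{"slide": [0,0,0],"roll": 0},{"slide": [0,0,0],"roll": 0},{"slide": [0,0,0],"roll": 0},{"slide": [0,0,0],"roll": 0},{"slide": [0,0,0],"roll": 0}], "fingers": 0}}

```text
t: 8.55
eef_pos: [563.4, 31.6, 143.4]
tcp_rot: [-3.141, 0.0, 1.39]
ft_force: [-0.9, -0.6, -0.5]
opening: 0.182
grip_force: 0.0
```

Run:
```python
from h import *
np.set_printoptions(precision=1,suppress=True)
print(state()["eef_pos"],state()["opening"],state()["ft_force"])
c=imaging.read_camera("scene");P=cloud(c)
m=(np.hypot(P[...,0]-565,P[...,1]-31)<30)&(P[...,2]>100)&(P[...,2]<117);q=P[m];print(len(q),np.median(q,0),(q.min(0)+q.max(0))/2)
cr=c["color"][165:235,240:330];cv2.imwrite("pics/in2.png",cv2.resize(cr[:,:,::-1],None,fx=6,fy=6,interpolation=cv2.INTER_CUBIC))
```

```text
[563.4  31.6 143.4] 0.18170664483676463 [-0.9 -0.6 -0.5]
98 [569.3  29.7 108.3] [566.   32.1 106.2]
```

View pics/in2.png

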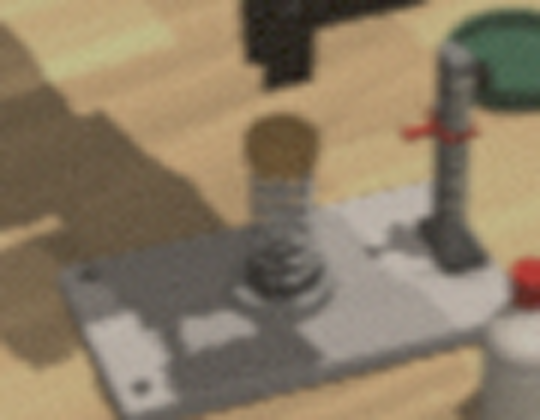

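The spring stands free in the recess, cap at crop (282,145), foot inside the ring at (285,285). Shutting the fingers and pressing.

{"fn": "step_arm", "kwargs": {"increments": [{"slide": [0,-0.0005,0.01],"roll": 0},{"slide": [0,-0.0005,0.022],"roll": 0},{"slide": [0,-0.0005,0.029],"roll": 0},{"slide": [0,-0.0005,0.032],"roll": 0},{"slide": [0,-0.0005,0.034],"roll": 0}]}}

```text
t: 9.22
eef_pos: [563.0, 31.7, 109.4]
tcp_rot: [-3.142, 0.0, 1.39]
ft_force: [-0.1, -0.0, 0.8]
opening: 0.004
grip_force: 0.3
```

{"fn": "step_arm", "kwargs": {"increments": [{"slide": [0,0,0.002],"roll": 0},{"slide": [0,0,0.004],"roll": 0},{"slide": [0,0,0.006],"roll": 0},{"slide": [0,0,0.007],"roll": 0},{"slide": [0,0,0.007],"roll": 0}]}}

```text
t: 9.85
eef_pos: [563.2, 31.7, 103.0]
tcp_rot: [3.141, -0.0, 1.39]
ft_force: [-0.6, -0.5, 6.5]
opening: 0.004
grip_force: 3.4
```

{"fn": "step_arm", "kwargs": {"increments": [{"slide": [0,0,0.002],"roll": 0},{"slide": [0,0,0.004],"roll": 0},{"slide": [0,0,0.006],"roll": 0},{"slide": [0,0,0.007],"roll": 0},{"slide": [0,0,0.007],"roll": 0}]}}

```text
t: 10.48
eef_pos: [563.5, 31.7, 96.7]
tcp_rot: [3.14, -0.0, 1.39]
ft_force: [-2.2, -0.2, 13.7]
opening: 0.002
grip_force: 6.6
```

{"fn": "step_arm", "kwargs": {"increments": [{"slide": [0,0,0.001],"roll": 0},{"slide": [0,0,0.001],"roll": 0},{"slide": [0,0,0.001],"roll": 0}]}}

```text
t: 10.85
eef_pos: [563.6, 31.6, 95.8]
tcp_rot: [3.139, -0.0, 1.39]
ft_force: [-1.4, -0.8, 14.0]
opening: 0.007
grip_force: 7.1
```

Run:
```python
from h import *
np.set_printoptions(precision=1,suppress=True)
f=[]
for i in range(4):
    c=imaging.read_camera("scene");f.append(state()["ft_force"][2])
print(f,state()["eef_pos"],state()["t"])
P=cloud(c);m=(np.hypot(P[...,0]-565,P[...,1]-31)<22)&(P[...,2]>70)&(P[...,2]<97);q=P[m];print(len(q),np.percentile(q[:,2],[50,80,90,97]))
cr=c["color"][165:235,240:330];cv2.imwrite("pics/press.png",cv2.resize(cr[:,:,::-1],None,fx=6,fy=6,interpolation=cv2.INTER_CUBIC))
```

```text
[np.float64(14.600019035225076), np.float64(14.324000519740004), np.float64(13.209361723536212), np.float64(14.951815229898585)] [563.6  31.6  95.8] 11.05
98 [90.9 94.8 95.5 96.9]
```

View pics/press.png

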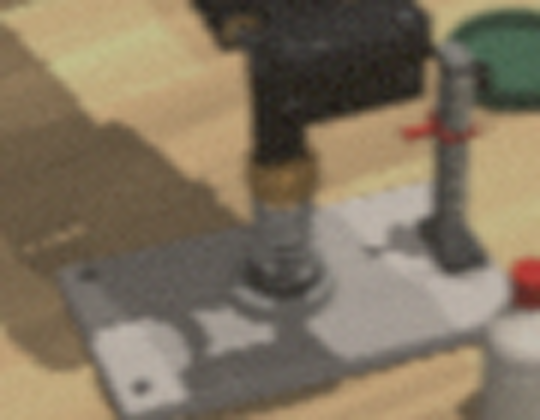

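The fingertips sit on the cap (crop (285,165)), with the cap top at about 95.8 mm and the mark at 90.7 mm. I'll go a touch further to centre on 15 N and hold.

{"fn": "step_arm", "kwargs": {"increments": [{"slide": [0,0,0.0007],"roll": 0},{"slide": [0,0,0.0007],"roll": 0},{"slide": [0,0,0.0007],"roll": 0},{"slide": [0,0,0.0007],"roll": 0},{"slide": [0,0,0.0007],"roll": 0}]}}

```text
t: 11.68
eef_pos: [563.6, 31.6, 95.2]
tcp_rot: [3.139, -0.0, 1.39]
ft_force: [-1.8, 0.0, 13.9]
opening: 0.007
grip_force: 7.4
```

{"fn": "step_arm", "kwargs": {"increments": [{"slide": [0,0,0],"roll": 0},{"slide": [0,0,0],"roll": 0},{"slide": [0,0,0],"roll": 0},{"slide": [0,0,0],"roll": 0},{"slide": [0,0,0],"roll": 0}]}}

```text
t: 12.3
eef_pos: [563.6, 31.6, 95.2]
tcp_rot: [3.139, -0.0, 1.39]
ft_force: [-3.0, -0.3, 13.9]
opening: 0.004
grip_force: 7.4
```

{"fn": "step_arm", "kwargs": {"increments": [{"slide": [0,0,0],"roll": 0},{"slide": [0,0,0],"roll": 0},{"slide": [0,0,0],"roll": 0},{"slide": [0,0,0],"roll": 0},{"slide": [0,0,0],"roll": 0}]}}

```text
t: 12.92
eef_pos: [563.6, 31.6, 95.2]
tcp_rot: [3.139, -0.0, 1.39]
ft_force: [-2.2, -0.6, 15.0]
opening: 0.005
grip_force: 7.4
```

Sound: at about 14.7 N the cap is 4.5 mm above the mark. Now regrip it for the green dish.

{"fn": "step_arm", "kwargs": {"increments": [{"slide": [0,0,-0.01],"roll": 0},{"slide": [0,0,-0.025],"roll": 0},{"slide": [0,0,-0.045],"roll": 0},{"slide": [0,0,-0.045],"roll": 0}]}}

```text
t: 13.42
eef_pos: [563.5, 31.7, 140.1]
tcp_rot: [3.139, -0.0, 1.39]
ft_force: [0.2, -0.6, -0.3]
opening: 0.003
grip_force: 0.0
```

{"fn": "step_arm", "kwargs": {"increments": [{"slide": [0,0,0],"roll": 0},{"slide": [0,0,0],"roll": 0},{"slide": [0,0,0],"roll": 0},{"slide": [0,0,0],"roll": 0},{"slide": [0,0,0],"roll": 0}], "fingers": 0.65}}

```text
t: 14.05
eef_pos: [562.9, 31.7, 138.8]
tcp_rot: [-3.141, 0.0, 1.39]
ft_force: [-0.1, 0.0, 0.1]
opening: 0.477
grip_force: 0.0
```

{"fn": "step_arm", "kwargs": {"increments": [{"slide": [0,0,0],"roll": 0},{"slide": [0,0,0],"roll": 0},{"slide": [0,0,0.025],"roll": 0},{"slide": [0,0,0.05],"roll": 0},{"slide": [0,0,0.056],"roll": 0}]}}

```text
t: 14.68
eef_pos: [562.4, 31.7, 81.8]
tcp_rot: [-3.14, 0.0, 1.39]
ft_force: [-0.8, -0.9, -0.8]
opening: 0.649
grip_force: 0.0
```

{"fn": "step_arm", "kwargs": {"increments": [{"slide": [0,0,0],"roll": 0},{"slide": [0,0,0],"roll": 0},{"slide": [0,0,0],"roll": 0},{"slide": [0,0,0],"roll": 0},{"slide": [0,0,0],"roll": 0}], "fingers": 0}}

```text
t: 15.3
eef_pos: [563.1, 31.7, 83.2]
tcp_rot: [3.141, 0.0, 1.39]
ft_force: [-0.4, -0.3, 0.7]
opening: 0.349
grip_force: 30.0
```

```bash
python3 go.py 462 245 160
```

```text
t 15.3 at [563.1  31.7  83.2] [3.1411 0.     1.3898] F [-0.39 -0.35  0.69] open 0.349 grip 30.0
slide [ 0.1916 -0.1378 -0.0769] roll None
```

{"fn": "step_arm", "kwargs": {"increments": [{"slide": [0,0,-0.025],"roll": 0},{"slide": [0,0,-0.06],"roll": 0},{"slide": [0.005,-0.004,-0.1],"roll": 0},{"slide": [0.035,-0.025,-0.107],"roll": 0},{"slide": [0.075,-0.053,-0.107],"roll": 0}]}}

```text
t: 15.92
eef_pos: [524.3, 115.4, 190.7]
tcp_rot: [3.14, -0.0, 1.388]
ft_force: [-0.2, 0.5, -1.7]
opening: 0.345
grip_force: 30.0
```

{"fn": "step_arm", "kwargs": {"increments": [{"slide": [0.045,-0.033,0],"roll": 0},{"slide": [0.085,-0.062,0.01],"roll": 0},{"slide": [0.116,-0.084,0.03],"roll": 0},{"slide": [0.116,-0.084,0.07],"roll": 0},{"slide": [0.116,-0.084,0.085],"roll": 0}]}}

```text
t: 16.55
eef_pos: [461.6, 244.3, 103.3]
tcp_rot: [-3.139, 0.002, 1.391]
ft_force: [1.0, 0.8, -1.3]
opening: 0.346
grip_force: 30.0
```

```bash
python3 go.py 463 244.5 71
```

```text
t 16.55 at [461.6 244.3 103.3] [-3.1393e+00  1.5000e-03  1.3907e+00] F [ 1.04  0.83 -1.3 ] open 0.346 grip 30.0
slide [0.0005 0.0014 0.0323] roll None
```

{"fn": "step_arm", "kwargs": {"increments": [{"slide": [0,0.001,0.015],"roll": 0},{"slide": [0,0.001,0.027],"roll": 0},{"slide": [0,0.001,0.032],"roll": 0},{"slide": [0,0.001,0.034],"roll": 0},{"slide": [0,0.001,0.035],"roll": 0}]}}

```text
t: 17.18
eef_pos: [463.8, 244.1, 70.2]
tcp_rot: [3.141, -0.0, 1.39]
ft_force: [0.5, 0.3, -1.5]
opening: 0.349
grip_force: 30.0
```

{"fn": "step_arm", "kwargs": {"increments": [{"slide": [0,0,0.0007],"roll": 0},{"slide": [0,0,0.0014],"roll": 0},{"slide": [0,0,0.0014],"roll": 0}]}}

```text
t: 17.55
eef_pos: [463.7, 244.1, 68.7]
tcp_rot: [3.141, -0.0, 1.39]
ft_force: [-0.1, 0.4, 0.3]
opening: 0.347
grip_force: 30.0
```

{"fn": "step_arm", "kwargs": {"increments": [{"slide": [0,0,0.0006],"roll": 0},{"slide": [0,0,0.0006],"roll": 0}]}}

```text
t: 17.8
eef_pos: [463.6, 244.1, 68.0]
tcp_rot: [3.141, -0.0, 1.39]
ft_force: [0.5, 0.7, 0.8]
opening: 0.347
grip_force: 30.0
```

{"fn": "step_arm", "kwargs": {"increments": [{"slide": [0,0,0.0006],"roll": 0},{"slide": [0,0,0.001],"roll": 0}]}}

```text
t: 18.05
eef_pos: [463.6, 244.1, 66.9]
tcp_rot: [3.141, -0.0, 1.39]
ft_force: [-0.3, 0.2, 1.5]
opening: 0.349
grip_force: 30.0
```

{"fn": "step_arm", "kwargs": {"increments": [{"slide": [0,0,-0.001],"roll": 0},{"slide": [0,0,-0.001],"roll": 0},{"slide": [0,0,-0.001],"roll": 0},{"slide": [0,0,-0.001],"roll": 0}], "fingers": 0.65}}

```text
t: 18.55
eef_pos: [463.5, 244.0, 67.9]
tcp_rot: [-3.142, 0.0, 1.39]
ft_force: [0.4, -0.7, -0.1]
opening: 0.642
grip_force: 0.0
```

{"fn": "step_arm", "kwargs": {"increments": [{"slide": [0,0,-0.015],"roll": 0},{"slide": [0,0,-0.05],"roll": 0},{"slide": [0,0,-0.095],"roll": 0},{"slide": [0,0,-0.1],"roll": 0}]}}

```text
t: 19.05
eef_pos: [464.6, 244.5, 171.5]
tcp_rot: [3.137, -0.003, 1.39]
ft_force: [0.5, -0.3, -0.4]
opening: 0.648
grip_force: 0.0
```

```bash
python3 go.py 421.5 -276.3 168
python3 - <<'E'
from h import *
np.set_printoptions(precision=1,suppress=True)
c=imaging.read_camera("top");P=cloud(c)
for x,y in((463,244),(421,-276)):
    m=(np.hypot(P[...,0]-x,P[...,1]-y)<28)&(P[...,2]>80)&(P[...,2]<105);q=P[m];print(len(q),q.mean(0) if len(q) else 0)
c=imaging.read_camera("scene");P=cloud(c)
for x,y in((463,244),(421,-276)):
    m=(np.hypot(P[...,0]-x,P[...,1]-y)<28)&(P[...,2]>80)&(P[...,2]<105);q=P[m];print(len(q),np.median(q,0) if len(q) else 0)
E
```

```text
t 19.05 at [464.6 244.5 171.5] [ 3.1367e+00 -2.8000e-03  1.3899e+00] F [ 0.48 -0.26 -0.37] open 0.648 grip 0.0
slide [-0.5201  0.0513  0.0022] roll None
0 0
96 [ 421.2 -276.1   89. ]
87 [471.1 239.7  92.6]
106 [ 426.7 -276.7   87.8]
```

{"fn": "step_arm", "kwargs": {"increments": [{"slide": [-0.05,0.005,0],"roll": 0},{"slide": [-0.1,0.01,0],"roll": 0},{"slide": [-0.155,0.015,0],"roll": 0},{"slide": [-0.21,0.02,0],"roll": 0},{"slide": [-0.26,0.025,0],"roll": 0}], "fingers": 0.75}}

```text
t: 19.77
eef_pos: [440.4, -17.8, 167.0]
tcp_rot: [-3.14, 0.0, 1.39]
ft_force: [1.4, -0.2, -0.4]
opening: 0.749
grip_force: 0.0
```

{"fn": "step_arm", "kwargs": {"increments": [{"slide": [-0.055,0.006,0],"roll": 0},{"slide": [-0.11,0.011,0],"roll": 0},{"slide": [-0.165,0.017,0],"roll": 0},{"slide": [-0.22,0.022,0],"roll": 0},{"slide": [-0.26,0.026,0],"roll": 0}]}}

```text
t: 20.4
eef_pos: [419.2, -278.5, 166.8]
tcp_rot: [-3.14, -0.001, 1.388]
ft_force: [-0.3, -0.0, 1.4]
opening: 0.75
grip_force: 0.0
```

{"fn": "step_arm", "kwargs": {"increments": [{"slide": [0,0,0],"roll": 0},{"slide": [0,0,0],"roll": 0}]}}

```text
t: 20.65
eef_pos: [419.6, -275.9, 167.1]
tcp_rot: [-3.14, -0.001, 1.389]
ft_force: [0.0, 0.9, -0.1]
opening: 0.752
grip_force: 0.0
```

```bash
python3 go.py 421.5 -276.3 63.5 1.39
```

```text
t 20.65 at [ 419.6 -275.9  167.1] [-3.1398e+00 -1.1000e-03  1.3894e+00] F [ 0.02  0.89 -0.11] open 0.752 grip 0.0
slide [-0.0002  0.0021  0.1036] roll -0.0006
```

{"fn": "step_arm", "kwargs": {"increments": [{"slide": [0,0.002,0.04],"roll": 0},{"slide": [0,0.002,0.085],"roll": 0},{"slide": [0,0.002,0.104],"roll": 0},{"slide": [0,0.002,0.104],"roll": 0}]}}

```text
t: 21.15
eef_pos: [421.7, -275.3, 62.8]
tcp_rot: [-3.139, -0.002, 1.391]
ft_force: [-0.3, 1.3, 0.1]
opening: 0.75
grip_force: 0.0
```

{"fn": "step_arm", "kwargs": {"increments": [{"slide": [0,0,0],"roll": 0},{"slide": [0,0,0],"roll": 0},{"slide": [0,0,0],"roll": 0},{"slide": [0,0,0],"roll": 0},{"slide": [0,0,0],"roll": 0}], "fingers": 0}}

```text
t: 21.78
eef_pos: [422.1, -277.0, 64.1]
tcp_rot: [3.141, 0.0, 1.39]
ft_force: [-0.0, -1.0, 0.9]
opening: 0.35
grip_force: 30.0
```

{"fn": "step_arm", "kwargs": {"increments": [{"slide": [0,0,0],"roll": 0},{"slide": [0,0,0],"roll": 0}]}}

```text
t: 22.02
eef_pos: [422.1, -277.0, 63.9]
tcp_rot: [3.142, 0.0, 1.39]
ft_force: [-0.4, -0.4, 0.8]
opening: 0.348
grip_force: 30.0
```

```bash
python3 go.py 579 243.8 214
```

```text
t 22.02 at [ 422.1 -277.    63.9] [3.1416e+00 1.0000e-04 1.3897e+00] F [-0.38 -0.37  0.75] open 0.348 grip 30.0
slide [ 0.5406  0.0606 -0.1501] roll None
```

{"fn": "step_arm", "kwargs": {"increments": [{"slide": [0,0,-0.025],"roll": 0},{"slide": [0,0,-0.06],"roll": 0},{"slide": [0,0,-0.11],"roll": 0},{"slide": [0,0,-0.15],"roll": 0},{"slide": [0.04,0.0045,-0.15],"roll": 0}]}}

```text
t: 22.65
eef_pos: [434.5, -240.0, 216.6]
tcp_rot: [3.137, 0.003, 1.387]
ft_force: [-0.4, 0.5, -2.7]
opening: 0.344
grip_force: 30.0
```

{"fn": "step_arm", "kwargs": {"increments": [{"slide": [0.05,0.0055,0],"roll": 0},{"slide": [0.1,0.011,0],"roll": 0},{"slide": [0.15,0.017,0],"roll": 0},{"slide": [0.2,0.0225,0],"roll": 0},{"slide": [0.25,0.028,0],"roll": 0}]}}

```text
t: 23.28
eef_pos: [506.5, 4.1, 213.8]
tcp_rot: [-3.142, 0.0, 1.39]
ft_force: [0.3, -0.2, -1.2]
opening: 0.344
grip_force: 30.0
```

{"fn": "step_arm", "kwargs": {"increments": [{"slide": [0.05,0.0055,0],"roll": 0},{"slide": [0.1,0.011,0],"roll": 0},{"slide": [0.15,0.017,0],"roll": 0},{"slide": [0.2,0.0225,0],"roll": 0},{"slide": [0.25,0.028,0],"roll": 0}]}}

```text
t: 23.9
eef_pos: [578.9, 245.0, 213.6]
tcp_rot: [-3.141, 0.0, 1.39]
ft_force: [-0.2, -0.0, -0.7]
opening: 0.346
grip_force: 30.0
```

{"fn": "step_arm", "kwargs": {"increments": [{"slide": [0,0,0.03],"roll": 0},{"slide": [0,0,0.08],"roll": 0},{"slide": [0,0,0.11],"roll": 0},{"slide": [0,0,0.11],"roll": 0}]}}

```text
t: 24.4
eef_pos: [577.7, 243.0, 101.7]
tcp_rot: [-3.137, 0.002, 1.39]
ft_force: [-0.2, 0.4, -0.4]
opening: 0.35
grip_force: 30.0
```

```bash
python3 go.py 579 243.8 71
```

```text
t 24.4 at [577.7 243.  101.7] [-3.1374e+00  2.2000e-03  1.3899e+00] F [-0.17  0.37 -0.38] open 0.35 grip 30.0
slide [0.0011 0.0013 0.0307] roll None
```

{"fn": "step_arm", "kwargs": {"increments": [{"slide": [0,0,0.015],"roll": 0},{"slide": [0,0,0.026],"roll": 0},{"slide": [0,0,0.031],"roll": 0},{"slide": [0,0,0.033],"roll": 0},{"slide": [0,0,0.034],"roll": 0}]}}

```text
t: 25.02
eef_pos: [579.0, 243.3, 70.1]
tcp_rot: [3.141, -0.0, 1.39]
ft_force: [-0.8, 0.8, -0.5]
opening: 0.348
grip_force: 30.0
```

{"fn": "step_arm", "kwargs": {"increments": [{"slide": [0,0,0.0006],"roll": 0},{"slide": [0,0,0.0012],"roll": 0},{"slide": [0,0,0.0018],"roll": 0}]}}

```text
t: 25.4
eef_pos: [578.9, 243.3, 68.3]
tcp_rot: [3.141, -0.0, 1.39]
ft_force: [0.5, 0.3, 0.9]
opening: 0.346
grip_force: 30.0
```

{"fn": "step_arm", "kwargs": {"increments": [{"slide": [0,0,0.0006],"roll": 0},{"slide": [0,0,0.001],"roll": 0},{"slide": [0,0,0.001],"roll": 0}]}}

```text
t: 25.78
eef_pos: [578.9, 243.3, 67.2]
tcp_rot: [3.141, 0.0, 1.39]
ft_force: [-1.1, -0.8, 1.4]
opening: 0.345
grip_force: 30.0
```

{"fn": "step_arm", "kwargs": {"increments": [{"slide": [0,0,-0.001],"roll": 0},{"slide": [0,0,-0.001],"roll": 0},{"slide": [0,0,-0.001],"roll": 0},{"slide": [0,0,-0.001],"roll": 0}], "fingers": 0.65}}

```text
t: 26.28
eef_pos: [578.8, 243.3, 68.1]
tcp_rot: [3.142, 0.0, 1.39]
ft_force: [0.9, -0.3, -0.5]
opening: 0.646
grip_force: 0.0
```

{"fn": "step_arm", "kwargs": {"increments": [{"slide": [0,0,-0.015],"roll": 0},{"slide": [0,0,-0.05],"roll": 0},{"slide": [0,0,-0.1],"roll": 0},{"slide": [0,0,-0.15],"roll": 0},{"slide": [0,0,-0.15],"roll": 0}]}}

```text
t: 26.9
eef_pos: [580.1, 243.8, 223.3]
tcp_rot: [3.135, -0.004, 1.39]
ft_force: [-0.4, -0.1, -1.0]
opening: 0.647
grip_force: 0.0
```

{"fn": "step_arm", "kwargs": {"increments": [{"slide": [-0.05,0,0],"roll": 0},{"slide": [-0.1,0,0],"roll": 0},{"slide": [-0.15,0,0],"roll": 0},{"slide": [-0.2,0,0],"roll": 0},{"slide": [-0.2,0,0],"roll": 0}]}}

```text
t: 27.52
eef_pos: [542.1, 44.0, 218.1]
tcp_rot: [-3.141, 0.0, 1.386]
ft_force: [0.1, 0.0, -0.3]
opening: 0.651
grip_force: 0.0
```

Run:
```python
from h import *
c=imaging.read_camera("scene");print(state()["t"],state()["eef_pos"])
cv2.imwrite("pics/end.png",cv2.resize(c["color"][130:310,90:440,::-1],None,fx=2,fy=2))
```

```text
27.575 [542.51389207  45.4644864  218.1992275 ]
```

View pics/end.png

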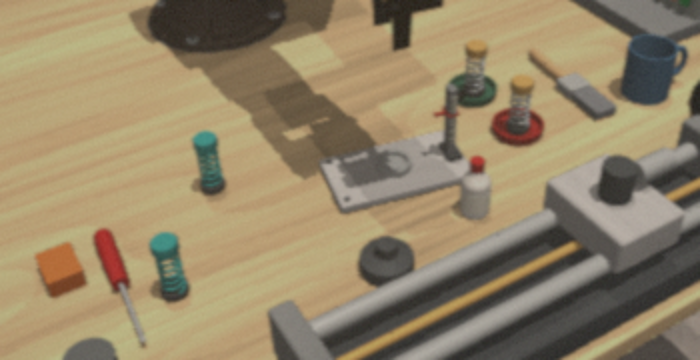

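Both springs stand upright in their dishes, green at (475,75) and red at (520,110), and the other things are where they were.

```bash
python3 -c "
from cell import env; print(env.job_done())"
```

```text
the job is handed in; nothing more can be done
None
```

I tested one spring at about 14.5–15 N for over a second; its cap stayed about 4.5 mm above the mark, so I stood it in the green dish as sound, stood the other, unloaded, in the red dish as the tired one, and handed the job in at about 28 s.

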